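# Cap the ink pump's feed cup and draw its plunger for a leak check

### The arm

A 6-joint arm with a two-finger parallel gripper is mounted at the origin on the work surface. World frame = base frame: x ahead of the robot, y to its left, z up, the work surface at z = 0. Lengths are in m, angles in degrees, forces in N, time in s.
With the tool pointing down it reaches from about 0.3 to 0.75 m from the base axis. Payload 8.5 kg.
Tool frame: the origin (TCP) lies midway between the tips of the shut fingers; the grasp point (between the pads) lies 19 mm behind it; z points along the fingers, y is the line along which they close (so a half turn about z gives the same grasp; the last joint's range is limited). The gripper opens to 85 mm and grips with 20 to 120 N. Pads are 22 mm wide; open, the fingers measure 114 mm over their backs; the gripper's body (76 mm by 85 mm) begins 54 mm behind the grasp point. The pads swing forward as they close: fully open they stand 13 mm farther back than shut.
Start: joints at [-82.924, 21.807, 74.336, -0, 83.858, -12.336], TCP at [0.183, -0.519, 0.231] pointing down, gripper open.
Joint ranges: [-178.18, 178.18], [-50.72, 133.34], [12.68, 142.11], [-81.47, 261.47], [9.98, 163.14], [-165.26, 165.26]. Speed limits (degrees/s): [136.94, 136.94, 180, 180, 180, 180].

### API

Orientations are given as a 3x3 rotation matrix whose columns are the frame's x, y, z axes.
In Python, from rig import env, viewer, recognise, pinpoint gives the robot as it stands.
- The arm moves only by the tool move_arm, never from a script. Its argument "plan" is text: rows parted by semicolons, each of 7 numbers parted by spaces: the shift along the tool's x, y, z in m, then the turn, a rotation vector about the tool's x, y, z in rad, then the finger opening in m, from 0 to 0.0854. A call has 1 to 12 rows; each row shifts and turns the commanded pose from where the row before left it, along the tool's axes as they then stand; what a row does not reach is not made up. A row lasts 1/8 s, in which the tool goes at most 62.5 mm and 10.7 degrees, less where a joint would pass 70% of its speed; a pose out of reach is approached as far as the arm can. A call is refused whole if a number of a shift passes 0.0625 or a number of a turn 0.188, either way. A call with a gripper value outside its range is refused whole. The fingers move at their own pace and stop on an object; "grip_force" is the grip in N (left out, the last holds). Time passes only in rows, so rows that do not move let the fingers close. It gives the time, the measured TCP pose, the force, the opening and the grip force at its end, in the units of the state.
- env.observe(): the state, without advancing time (a new reading comes with each control period).
- viewer.get_image(name): name is "side" or "top"; returns (picture, depth): 400x640x3 uint8, red, green, blue; 400x640 float32, m along the optical axis (not along the pixel's ray), 0 where there is no reading.
- viewer.calibration(name): a dict with "fx", "fy", "cx", "cy" (pixels), "R" (3x3) and "t" (3): a world point X has camera coordinates R X + t. Camera axes: x right, y down, z forward; pixel columns grow to the right and rows downward; lengths in m; the calibration is good to about 2 mm. A picture is of the moment at which its call begins. calibration takes no time and is no camera call.
- env.close_job(): hands the job in; it is judged then, once.
Trained networks look in the newest picture that a camera, given by its name, has taken for a name from the list of things; names that differ only in an ending like _2 or _b are one class to them, and where a whole thing is asked for, a point or a joint stands for the part that bears it (a point fixed in the world has none). Each returns a list of dicts, best first, with "conf" (0 to 1); they miss things now and then, are a little off and sometimes report something else, mostly with a low value. They report only what shows in the picture. A call takes as long as a camera call. They do not tell look-alikes from the thing itself.
- recognise(camera, name): "extent" ([centre column, centre row, width, height] in pixels, round what is visible of it).
- pinpoint(camera, name): "pixel" ([column, row] in pixels: a listed point, or the origin of a listed thing).
The state is a dict: "time_s": time; "q": joint angles; "qvel": joint speeds; "joint_efforts": joint torques, N m; "position": TCP position; "tool_rot": TCP orientation; "ft_force": force on the tool from outside, world axes, zero at the start; "wrist_torque": the same for the moment, N m; "grip_width": finger opening in m; "gripper_force": force on a finger pad.
Only numpy, scipy, OpenCV 4.12 (cv2) and the standard library are available. Lean on these libraries where they do the work, as an engineer would, in place of code of your own. Each camera call takes 0.05 s, during which the arm holds its last target. There are 200 camera calls.

### The job

Leak-check the cleaned hand ink pump: first set (do not drop) the loose cover onto the pump's feed cup so that it sits seated and level, and let go of it. Then take the plunger's T-handle, pull the plunger straight up until about 40 mm of its thick rod shows above the block, without forcing it sideways in its snug bore, and finish holding it there in the gripper with the cover still in place. Leave the tub, squeegee, ink knife and jar alone.

Things in the scene. Friction and masses are not known exactly. Their poses are not given: they have to be found in the camera images.
- pump: The pump, fixed to the table and not movable: a blue base plate 110 x 240 x 20 mm (x, y, z) that carries a steel feed cup at its +y end and a square aluminium block (50 x 50 mm, its top 120 mm above the table) at its -y end. A low pipe joins them. Origin: underside centre of the base plate, on the table; z up. It stands at any yaw within about 0.5 rad.
- cup_rim (a point): Centre of the feed cup's open mouth, level with its rim, 85 mm above the table (on the pump's axes at x 0, y +65 mm). The cup is 68 mm across outside, 62 mm inside, wall 3 mm.
- bore_mouth (a point): Centre of the mouth of the upright 21.5 mm bore, in the top face of the block, 120 mm above the table (on the pump's axes at x 0, y -65 mm). The bore is 85 mm deep, closed at the bottom, walls smooth.
- plunger: The loose plunger, standing upright in the bore down to its bottom at the start: a steel rod 20 mm thick and 85 mm long, above it a neck 10 mm thick and 29 mm long, above that a black T-handle. About 0.3 kg; nothing but its weight and rubbing in the bore resists, and it falls back if let go. Origin: centre of the rod's lower end; z up along the rod; x along the T-handle's bar.
- plunger_handle (a point): Centre of the T-handle's bar, 122 mm above the plunger's origin, so 157 mm above the table at the start. The bar is 70 mm long (plunger x), 14 mm wide (plunger y) and 16 mm high; its yaw differs from the pump's by up to 0.5 rad. Gripped across its width at the middle it is lifted without tipping. Its underside is 29 mm above the block at the start.
- plunger_shoulder (a point): Centre of the top end of the 20 mm thick rod, 85 mm above the plunger's origin: level with the block's top at the start; its height above the block is the length of thick rod drawn.
- cover: The loose cover, lying on the table right way up: an aluminium disc 78 mm across and 5 mm thick, under it a tapered plug 56 mm across (50 mm at the tip) and 6 mm high that enters the cup with 3 mm to spare all round, and on top a black round knob 24 mm across and 26 mm high. About 0.1 kg. Origin: centre of the plug's underside, on the table at the start; z up; whole height 37 mm.
- cover_seat (a point): Centre of the disc's underside, 6 mm above the cover's origin; it coincides with the cup's rim centre when seated.
- cover_knob (a point): Centre of the cover's knob at the height to grip, 26 mm above the cover's origin.
- ink_tub: Bystander: closed white ink tub, 90 mm across, 105 mm high. Origin underside centre.
- squeegee: Bystander: squeegee lying flat, wooden stock 90 x 240 x 20 mm with a rubber blade along its +x edge. Origin underside centre of the stock.
- ink_knife: Bystander: ink knife (spatula) lying flat. Origin on its underside.
- jar: Bystander: small amber jar with black lid, 48 mm across, 55 mm high. Origin underside centre.
Not all that is in view belongs to the job. Of the things like the cover, leave any that is blue or pink; of the rest the smaller one is meant.

How it is judged (in metres and radians):
On the way, in this order (a step that is already met when the one before it is completed fails the run):
1. the cover is seated level on the feed cup and let go (horizontal distance between cover_seat and cup_rim below 0.005 m and z of cover_seat in the frame of cup_rim between -0.003 and 0.003 m and angle between cover's own z axis and vertical below 0.06 rad and contact force between the fingers and cover below 0.05 N), for 0.3 s.
2. the plunger is drawn 30 to 50 mm and held by the gripper (z of plunger_shoulder in the frame of bore_mouth between 0.03 and 0.05 m and angle between plunger's own z axis and vertical below 0.06 rad and horizontal distance between plunger_shoulder and bore_mouth below 0.006 m and contact force between the fingers and plunger above 2 N), for 0.2 s.
At the end, for the whole second after the job is handed in: Cover seated on the feed cup (5 mm of centre, 3 mm of the rim, tilt under 0.06 rad), not touched by the fingers. 30 to 50 mm of thick rod above the block, upright within 0.06 rad, 6 mm of the bore axis, at rest, gripped with over 2 N, pressing on the bore under 20 N (all of step 1 and all of step 2 and linear speed of plunger below 0.02 m/s and contact force between plunger and pump below 20 N); the arm keeps its last pose, push and grip.
It fails at once if the plunger is forced against its bore with more than 45 N once it is being drawn (z of plunger_shoulder in the frame of bore_mouth above 0.004 m and contact force between plunger and pump above 45 N).
It fails at once if the cover is dropped onto the cup from more than about 25 mm (horizontal distance between cover_seat and cup_rim below 0.03 m and linear speed of cover above 0.7 m/s and contact force between the fingers and cover below 0.05 N).
It fails at once if the tub, squeegee, ink knife or jar is pushed more than 20 mm (distance of any of ink_tub, squeegee, ink_knife, jar from where it was at the start of the episode above 0.02 m).
It also fails if it takes over 45 s, if anything falls off the work surface, if the arm or the gripper's body presses on something with over 40 N, if the wrist force passes 120 N, or if a joint passes its speed limit or range.

## Working session

There is one attempt and no reset: what is moved stays moved. The work goes in short steps, Python scripts to look and compute and a tool call to move; the robot and the scene stay as the last step left them, time stands still between calls to the robot, and variables do not carry over. Pictures are saved under pics/ and viewed, at most 10 in all, crops included, and the job is handed in when it is done.

Besides the shell and the picture viewer there is one more tool, called after "Request:" in YAML: its name, and indented under it one key for each argument. move_arm: Moves the arm, as the interface text tells. Its arguments: {"type":"object","properties":{"plan":{"type":"string"},"grip_force":{"type":"number"}},"required":["plan"]}

```bash
mkdir -p pics; cat > h.py <<'E'
import numpy as np, cv2
from rig import env, viewer, recognise, pinpoint
def ray(cam,px):
    c=viewer.calibration(cam);R=np.array(c['R']);t=np.array(c['t'])
    d=R.T@np.array([(px[0]-c['cx'])/c['fx'],(px[1]-c['cy'])/c['fy'],1]);return -R.T@t,d
def atz(cam,px,z):
    o,d=ray(cam,px);return o+d*(z-o[2])/d[2]
def cloud(cam,depth):
    c=viewer.calibration(cam);R=np.array(c['R']);t=np.array(c['t'])
    v,u=np.mgrid[:400,:640]
    P=np.stack([(u-c['cx'])/c['fx']*depth,(v-c['cy'])/c['fy']*depth,depth],-1)
    return (P-t)@R
E
python3 - <<'E'
from h import *
np.set_printoptions(precision=4,suppress=True)
for cam in('top','side'):
    im,d=viewer.get_image(cam);np.savez(f'{cam}.npz',im=im,d=d)
    cv2.imwrite(f'pics/{cam}1.png',im[...,::-1])
    print(cam,ray(cam,(320,200)))
    for n,z in (('cup_rim',.085),('bore_mouth',.12),('plunger_handle',.157),('cover_knob',.026),('cover',0),('pump',0)):
        for r in pinpoint(cam,n)[:4]: print(n,r['conf'],r['pixel'],atz(cam,r['pixel'],z))
s=env.observe();print(s['time_s'],s['tool_rot'],s['position'])
E
```

```text
top (array([0.4063, 0.0558, 1.1326]), array([ 0.1702, -0.0302, -0.985 ]))
cup_rim 0.72 [277.3, 231.8] [0.5076 0.1266 0.085 ]
bore_mouth 0.73 [326.1, 210.4] [0.5564 0.01   0.12  ]
plunger_handle 0.46 [332.2, 209.1] [ 0.5541 -0.0023  0.157 ]
cover_knob 0.78 [396.2, 196.4] [ 0.6098 -0.1777  0.026 ]
cover_knob 0.77 [412.2, 298.2] [ 0.3492 -0.213   0.026 ]
cover_knob 0.72 [427.1, 243.6] [ 0.4872 -0.2553  0.026 ]
cover_knob 0.67 [455.2, 204.3] [ 0.5908 -0.3328  0.026 ]
cover 0.8 [423.7, 243.2] [ 0.4901 -0.2536  0.    ]
cover 0.75 [407.4, 292.9] [ 0.3612 -0.2071  0.    ]
cover 0.7 [453.1, 205.7] [ 0.5913 -0.3361  0.    ]
cover 0.63 [389.3, 198.2] [ 0.6094 -0.1645  0.    ]
pump 0.64 [303.2, 227.0] [0.5293 0.0647 0.    ]
side (array([0.39  , 0.6455, 0.702 ]), array([ 0.1823, -0.7   , -0.6905]))
cup_rim 0.68 [330.8, 232.2] [0.5045 0.1159 0.085 ]
bore_mouth 0.8 [319.8, 183.7] [0.5577 0.0002 0.12  ]
plunger_handle 0.6 [319.9, 174.2] [0.5549 0.0084 0.157 ]
cover_knob 0.85 [364.3, 154.6] [ 0.4839 -0.2663  0.026 ]
cover_knob 0.67 [403.8, 167.5] [ 0.3612 -0.2291  0.026 ]
cover_knob 0.67 [320.0, 162.5] [ 0.6073 -0.1981  0.026 ]
cover_knob 0.54 [337.5, 138.6] [ 0.5819 -0.333   0.026 ]
cover 0.62 [336.6, 143.9] [ 0.5858 -0.3398  0.    ]
cover 0.59 [319.2, 172.1] [ 0.6068 -0.1843  0.    ]
cover 0.57 [408.8, 177.0] [ 0.3423 -0.2207  0.    ]
cover 0.52 [363.1, 163.8] [ 0.4839 -0.2535  0.    ]
pump 0.65 [326.3, 236.9] [ 0.5279  0.0608 -0.    ]
0.7 [[ 0.9432  0.3323  0.    ]
 [ 0.3323 -0.9432  0.    ]
 [ 0.     -0.     -1.    ]] [ 0.1828 -0.5187  0.2313]
```

View pics/top1.png

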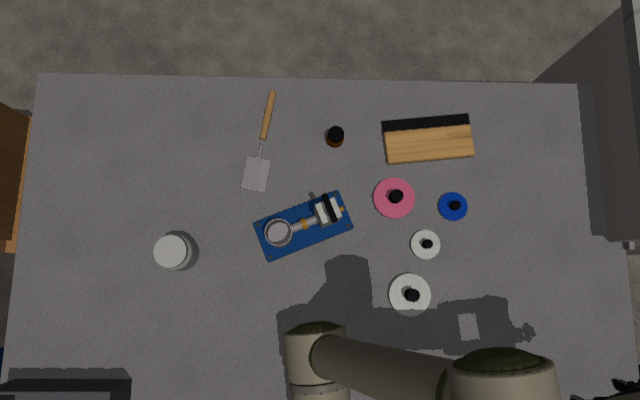

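View pics/side1.png

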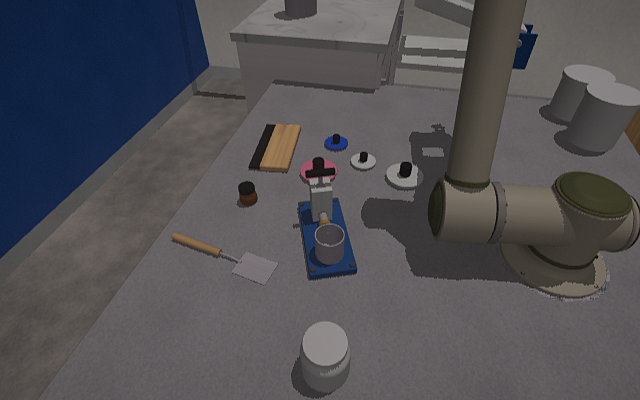

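The cover meant is the small white one: top (426,244), side (363,160). The cup is at top (277,232), and the black T-bar at top (329,209), side (320,173). I'll refine these with depth.

```bash
python3 - <<'E'
from h import *
np.set_printoptions(precision=4,suppress=True)
def near(P,c,r,z0,z1): return (np.hypot(P[...,0]-c[0],P[...,1]-c[1])<r)&(P[...,2]>z0)&(P[...,2]<z1)
for cam in('top','side'):
    f=np.load(cam+'.npz');d=f['d'];P=cloud(cam,d);g=f['im'].astype(int);ok=d>0
    m=ok&near(P,(.4855,-.258),.06,.004,.06); Q=P[m]
    dm=m&(P[...,2]<.02); pts=np.argwhere(dm)[:,::-1].astype(np.float32)
    print(cam,'cover n',m.sum(),'zmed disc',np.median(P[dm][:,2]))
    br=ok&near(P,(.4855,-.258),.06,-.02,.05)&(g.min(-1)>110)
    bl=ok&near(P,(.4855,-.258),.04,-.02,.06)&(g.max(-1)<60)
    (cx,cy),ax,an=cv2.fitEllipse(cv2.convexHull(np.argwhere(br|bl)[:,::-1].astype(np.float32)))
    a=atz(cam,(cx,cy),.011);print(' disc ellipse',cx,cy,ax,a[:2])
    kb=np.argwhere(bl)[:,::-1];print(' knob px',len(kb),kb.mean(0),kb.min(0),kb.max(0),atz(cam,kb.mean(0),.026))
    m=ok&near(P,(.506,.12),.05,.079,.092);Q=P[m]
    A=np.c_[2*Q[:,:2],np.ones(len(Q))];s=np.linalg.lstsq(A,(Q[:,:2]**2).sum(1),rcond=None)[0]
    print(' rim n',len(Q),s[:2],'r',np.sqrt(s[2]+s[0]**2+s[1]**2),'ctr',(Q.min(0)+Q.max(0))/2)
    m=ok&near(P,(.555,.003),.05,.145,.18);Q=P[m];r=cv2.minAreaRect(Q[:,:2].astype(np.float32)*1000)
    w,v=np.linalg.eigh(np.cov(Q[:,:2].T));print(' bar n',len(Q),r,Q.mean(0),np.percentile(Q[:,2],[5,50,95]),'yaw',np.degrees(np.arctan2(v[1,1],v[0,1])))
    m=ok&near(P,(.555,.003),.05,.112,.127);Q=P[m]
    print(' block top',len(Q),cv2.minAreaRect(Q[:,:2].astype(np.float32)*1000) if len(Q)>5 else '')
    m=ok&near(P,(.53,.063),.2,.012,.03)&(g[...,2]>g[...,0]+40);Q=P[m]
    print(' base',len(Q),cv2.minAreaRect(Q[:,:2].astype(np.float32)*1000))
t=[cv2.resize(cv2.imread(f'pics/{c}1.png')[y:y+100,x:x+130],None,fx=4,fy=4)for c,x,y in(('top',240,170),('side',270,150))]
u=cv2.imread('pics/top1.png')[215:275,390:470]
cv2.imwrite('pics/crop.png',cv2.resize(np.hstack([t[0],t[1]]),(800,308)))
E
```

```text
top cover n 708 zmed disc 0.010754060522749324
 disc ellipse 425.4354553222656 244.0285186767578 (29.007898330688477, 30.309328079223633) [ 0.4871 -0.2551]
 knob px 77 [426.4935 243.4545] [421 239] [432 247] [ 0.4876 -0.2537  0.026 ]
 rim n 119 [0.5066 0.1255] r 0.03217297226241664 ctr [0.5062 0.1261 0.0848]
 bar n 198 ((556.5546875, 5.656793594360352), (69.9696044921875, 13.940150260925293), 22.419588088989258) [0.5558 0.0059 0.1641] [0.1594 0.1644 0.1677] yaw -157.39427434403817
 block top 308 ((556.3722534179688, 5.557308197021484), (49.842525482177734, 50.26792526245117), 22.788352966308594)
 base 2096 ((532.5354614257812, 65.22517395019531), (109.27852630615234, 238.44281005859375), 22.50539207458496)
side cover n 338 zmed disc 0.010178115021060797
 disc ellipse 362.45184326171875 161.14292907714844 (18.28036880493164, 25.55834197998047) [ 0.4864 -0.2521]
 knob px 105 [361.9905 160.    ] [350 152] [374 170] [ 0.4865 -0.2379  0.026 ]
 rim n 159 [0.5066 0.1236] r 0.03230071230745818 ctr [0.5066 0.1239 0.0829]
 bar n 241 ((556.5860595703125, 4.366344451904297), (68.05292510986328, 17.055665969848633), 26.117029190063477) [0.5558 0.0067 0.1594] [0.1498 0.1612 0.165 ] yaw -157.5606152973548
 block top 308 ((556.2760620117188, 2.853374481201172), (50.1126823425293, 53.17546081542969), 22.719650268554688)
 base 1255 ((530.594482421875, 63.946807861328125), (108.72262573242188, 238.12742614746094), 22.429533004760742)
```

View pics/crop.png

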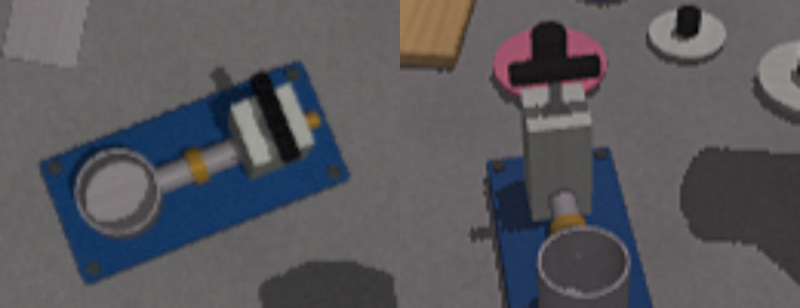

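Request:
move_arm:
  plan: "0 0 0 0 0 -0.054 0.06; 0.03 -0.01 0 0 0 0 0.06; 0.045 -0.015 0 0 0 0 0.06; 0.045 -0.015 0.01 0 0 0 0.06; 0.045 -0.015 0.02 0 0 0 0.06; 0.045 -0.015 0.02 0 0 0 0.06; 0.045 -0.015 0.02 0 0 0 0.06; 0.045 -0.015 0.02 0 0 0 0.06; 0.045 -0.015 0.02 0 0 0 0.06; 0.035 -0.0126 0.02 0 0 0 0.06; 0 0 0 0 0 0 0.06; 0 0 0 0 0 0 0.06"
  grip_force: 30

```text
time_s: 2.2
position: [0.4849, -0.2558, 0.1017]
tool_rot: [[0.924, 0.383, 0.0], [0.383, -0.924, -0.001], [0.0, 0.001, -1.0]]
ft_force: [0.7, 0.1, 0.9]
grip_width: 0.0599
gripper_force: 0.0
```

Request:
move_arm:
  plan: "0.0025 0 0.02 0 0 0 0.06; 0 0 0.03 0 0 0 0.06; 0 0 0 0 0 0 0.06; 0 0 0 0 0 0 0.06"

```text
time_s: 2.7
position: [0.4875, -0.2554, 0.0526]
tool_rot: [[0.924, 0.382, 0.001], [0.382, -0.924, -0.001], [0.001, 0.002, -1.0]]
ft_force: [0.4, -0.7, 0.5]
grip_width: 0.0599
gripper_force: 0.0
```

```bash
python3 - <<'E'
from h import *
a,_=viewer.get_image('side');b,_=viewer.get_image('top')
cv2.imwrite('pics/p2.png',np.hstack([cv2.resize(a[90:210,300:420],(400,400)),cv2.resize(b[180:300,370:490],(400,400))])[...,::-1])
print(env.observe()['position'])
E
```

```text
[ 0.48766806 -0.25515361  0.05271531]
```

View pics/p2.png

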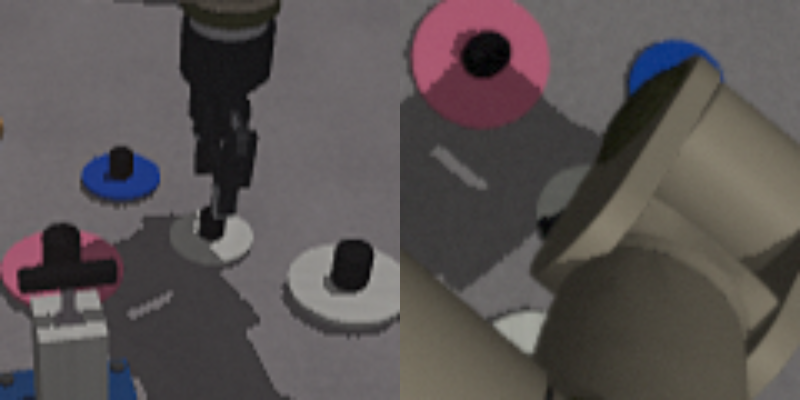

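The fingers straddle the knob: side crop has the near finger at about (230,200) and the knob at (211,222). Descending to grip.

Request:
move_arm:
  plan: "0 0 0.02 0 0 0 0.06; 0 0 0.0125 0 0 0 0.06; 0 0 0.007 0 0 0 0.06; 0 0 0 0 0 0 0.06; 0 0 0 0 0 0 0.04; 0 0 0 0 0 0 0.03; 0 0 0 0 0 0 0.01; 0 0 0 0 0 0 0.01; 0 0 0 0 0 0 0.01; 0 0 0 0 0 0 0.01"
  grip_force: 30

```text
time_s: 4.05
position: [0.4875, -0.2546, 0.0123]
tool_rot: [[0.924, 0.383, 0.001], [0.383, -0.924, -0.001], [0.0, 0.001, -1.0]]
ft_force: [-0.1, -0.5, 5.7]
grip_width: 0.0228
gripper_force: 29.4
```

Request:
move_arm:
  plan: "0 0 -0.005 0 0 0 0.01; 0 0 -0.02 0 0 0 0.01; 0 0 -0.035 0 0 0 0.01; 0 0 -0.045 0 0 0 0.01; 0 0 -0.045 0 0 0 0.01; 0 0 -0.035 0 0 0 0.01; 0 0 -0.02 0 0 0 0.01; 0 0 0 0 0 0 0.01"
  grip_force: 40

```text
time_s: 5.05
position: [0.4875, -0.2546, 0.2178]
tool_rot: [[0.924, 0.383, 0.002], [0.383, -0.924, -0.001], [0.001, 0.002, -1.0]]
ft_force: [-0.6, 0.9, -1.7]
grip_width: 0.0226
gripper_force: 39.3
```

Request:
move_arm:
  plan: "0.009 -0.019 0 0 0 0 0.01; 0.018 -0.038 0 0 0 0 0.01; 0.018 -0.038 0 0 0 0 0.01; 0.018 -0.038 0 0 0 0 0.01; 0.018 -0.038 0 0 0 0 0.01; 0.018 -0.038 0 0 0 0 0.01; 0.018 -0.038 0 0 0 0 0.01; 0.018 -0.038 0 0 0 0 0.01; 0.018 -0.038 0 0 0 0 0.01; 0.010 -0.0203 0 0 0 0 0.01; 0 0 0 0 0 0 0.01; 0 0 0 0 0 0 0.01"

```text
time_s: 6.55
position: [0.5059, 0.125, 0.2162]
tool_rot: [[0.924, 0.383, -0.002], [0.383, -0.924, -0.0], [-0.001, -0.0, -1.0]]
ft_force: [-0.5, -0.0, -1.9]
grip_width: 0.0228
gripper_force: 39.5
```

```bash
python3 - <<'E'
from h import *
np.set_printoptions(precision=4,suppress=True)
s=env.observe();print(s['position'],s['grip_width'],s['q'])
for cam in('side','top'):
    im,d=viewer.get_image(cam);np.savez(cam+'2.npz',im=im,d=d)
    cv2.imwrite(f'pics/{cam}3.png',im[...,::-1])
    for n,z in (('cover_knob',s['position'][2]+.014),('cover_seat',s['position'][2]-.006),('cup_rim',.085)):
        for r in pinpoint(cam,n)[:2]: print(cam,n,r['conf'],r['pixel'],atz(cam,r['pixel'],z))
E
```

```text
[0.5059 0.125  0.2162] 0.02282770935354217 [ 0.8511 19.6384 80.3541 -0.0129 80.0943 68.3397]
side cover_knob 0.74 [406.3, 170.4] [0.3643 0.0434 0.2302]
side cover_knob 0.58 [331.4, 186.3] [0.5021 0.1248 0.2302]
side cover_seat 0.69 [320.0, 171.5] [0.5407 0.0618 0.2102]
side cover_seat 0.61 [405.0, 175.0] [0.3647 0.0339 0.2102]
side cup_rim 0.18 [319.7, 183.4] [ 0.5684 -0.0397  0.085 ]
top cover_knob 0.89 [395.7, 196.2] [ 0.5726 -0.1336  0.2302]
top cover_knob 0.79 [413.1, 292.7] [ 0.3708 -0.1656  0.2302]
top cover_seat 0.87 [408.6, 294.0] [ 0.3673 -0.1608  0.2102]
top cover_seat 0.69 [449.5, 204.9] [ 0.5586 -0.2555  0.2102]
top cup_rim 0.71 [278.6, 229.7] [0.5128 0.1236 0.085 ]
```

View pics/side3.png

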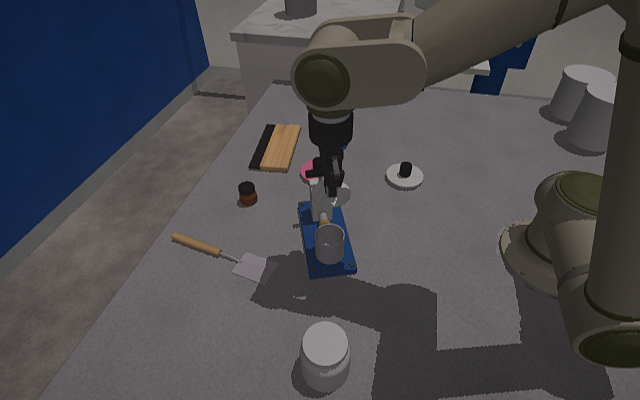

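The cover hangs at about (333,196), above the cup at (330,240). I'll measure its disc from depth.

```bash
python3 - <<'E'
from h import *
np.set_printoptions(precision=4,suppress=True)
for cam in('side','top'):
    f=np.load(cam+'2.npz');d=f['d'];P=cloud(cam,d);g=f['im'].astype(int)
    m=(d>0)&(np.hypot(P[...,0]-.506,P[...,1]-.125)<.055)&(P[...,2]>.195)&(P[...,2]<.225)
    print(cam,m.sum());
    if m.sum()<20: continue
    m2=m&(g.min(-1)>75);Q=P[m2];print(m2.sum(),np.percentile(Q,[2,50,98],axis=0) if m2.sum() else '')
    if m2.sum()>20:
        c=np.linalg.lstsq(np.c_[Q[:,:2],np.ones(len(Q))],Q[:,2],rcond=None)[0];print('plane',c)
        print(cv2.minEnclosingCircle(Q[:,:2].astype(np.float32)*1000))
im=np.load('side2.npz')['im'][150:270,270:390]
cv2.imwrite('pics/c3.png',cv2.resize(im,(600,600))[...,::-1])
E
```

```text
side 640
581 [[0.4684 0.0984 0.2102]
 [0.5023 0.1359 0.2138]
 [0.5386 0.1618 0.2154]]
plane [ 0.     -0.0137  0.2154]
((504.4021301269531, 124.01956176757812), 39.595985412597656)
top 163
144 [[0.467  0.0971 0.2129]
 [0.4755 0.118  0.2157]
 [0.486  0.1477 0.2187]]
plane [ 0.009  -0.0039  0.212 ]
((482.2405700683594, 124.33657836914062), 27.553546905517578)
```

View pics/c3.png

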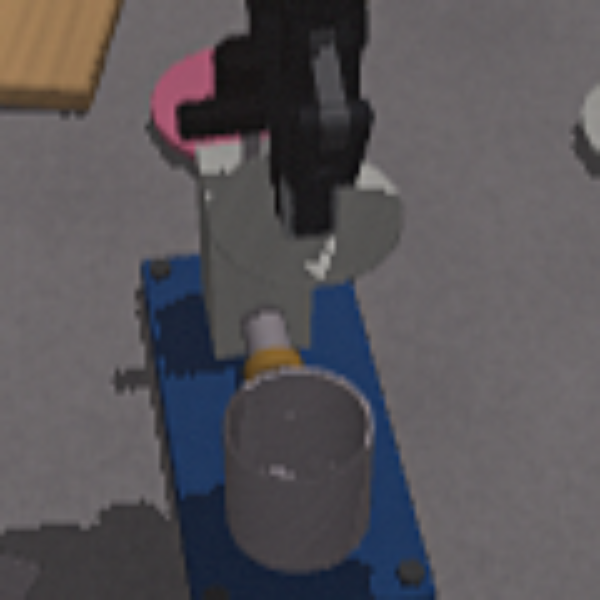

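Request:
move_arm:
  plan: "0.0015 0.001 0.01 0 0 0 0.01; 0 0 0.02 0 0 0 0.01; 0 0 0.025 0 0 0 0.01; 0 0 0.025 0 0 0 0.01; 0 0 0.02 0 0 0 0.01; 0 0 0.007 0 0 0 0.01; 0 0 0 0 0 0 0.01; 0 0 0 0 0 0 0.01"

```text
time_s: 7.95
position: [0.5087, 0.1248, 0.1105]
tool_rot: [[0.924, 0.383, 0.001], [0.383, -0.924, 0.0], [0.001, 0.001, -1.0]]
ft_force: [1.2, -0.5, -1.3]
grip_width: 0.0224
gripper_force: 39.5
```

```bash
python3 - <<'E'
from h import *
np.set_printoptions(precision=4,suppress=True)
s=env.observe();print(s['position'])
z=s['position'][2]-.0015
im,d=viewer.get_image('side');P=cloud('side',d);g=im.astype(int)
m=(d>0)&(np.hypot(P[...,0]-.506,P[...,1]-.125)<.055)&(abs(P[...,2]-z)<.006)&(g.min(-1)>60)
Q=P[m];print(m.sum(),np.median(Q[:,2]),cv2.minEnclosingCircle(Q[:,:2].astype(np.float32)*1000),np.percentile(Q,[1,99],axis=0))
cv2.imwrite('pics/c4.png',cv2.resize(im[150:270,270:390],(600,600))[...,::-1])
E
```

```text
[0.5087 0.1248 0.1105]
522 0.10791520059487494 ((506.6300964355469, 123.81692504882812), 39.71185302734375) [[0.4706 0.0959 0.1042]
 [0.5428 0.1618 0.111 ]]
```

View pics/c4.png

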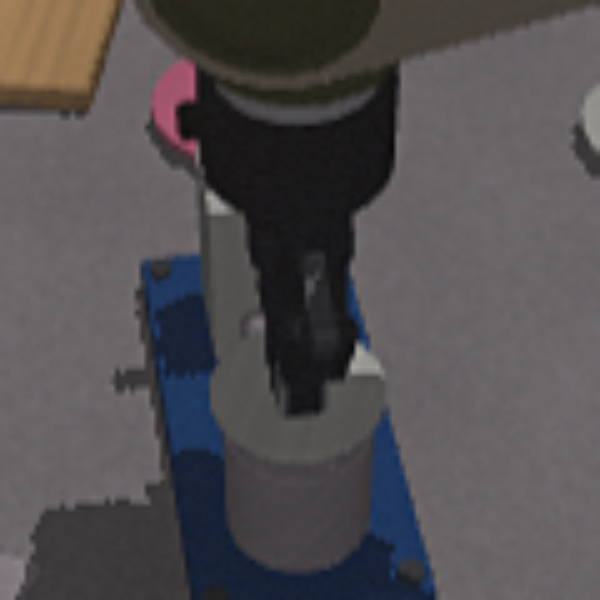

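The cover is centred over the cup in the picture (disc at about (298,400), cup axis at about (300,480)). Lowering it gently.

Request:
move_arm:
  plan: "0 0 0.008 0 0 0 0.01; 0 0 0.005 0 0 0 0.01; 0 0 0.003 0 0 0 0.01; 0 0 0.001 0 0 0 0.01; 0 0 0 0 0 0 0.01; 0 0 0 0 0 0 0.01"

```text
time_s: 8.75
position: [0.5084, 0.1248, 0.093]
tool_rot: [[0.924, 0.383, 0.0], [0.383, -0.924, 0.0], [0.0, 0.0, -1.0]]
ft_force: [-0.4, 0.2, -0.8]
grip_width: 0.0226
gripper_force: 39.5
```

Request:
move_arm:
  plan: "0 0 0.001 0 0 0 0.01; 0 0 0 0 0 0 0.01; 0 0 0 0 0 0 0.01"

```text
time_s: 9.12
position: [0.5083, 0.1248, 0.0918]
tool_rot: [[0.924, 0.383, -0.0], [0.383, -0.924, 0.0], [-0.0, -0.0, -1.0]]
ft_force: [0.9, 0.2, -1.4]
grip_width: 0.0223
gripper_force: 39.5
```

Request:
move_arm:
  plan: "0 0 0.001 0 0 0 0.01; 0 0 0 0 0 0 0.01; 0 0 0 0 0 0 0.01"

```text
time_s: 9.5
position: [0.5084, 0.1248, 0.0914]
tool_rot: [[0.924, 0.383, 0.001], [0.383, -0.924, -0.0], [0.001, 0.0, -1.0]]
ft_force: [-1.4, -0.5, 5.1]
grip_width: 0.0228
gripper_force: 40.1
```

Request:
move_arm:
  plan: "0 0 0 0 0 0 0.03; 0 0 0 0 0 0 0.045; 0 0 0 0 0 0 0.055; 0 0 0 0 0 0 0.055; 0 0 -0.01 0 0 0 0.055; 0 0 -0.025 0 0 0 0.055; 0 0 -0.04 0 0 0 0.055; 0 0 -0.05 0 0 0 0.055; 0 0 -0.02 0 0 0 0.055; 0 0 0 0 0 0 0.055"

```text
time_s: 10.75
position: [0.5087, 0.1248, 0.2375]
tool_rot: [[0.924, 0.383, 0.004], [0.383, -0.924, 0.0], [0.003, 0.001, -1.0]]
ft_force: [-0.0, 0.3, -0.9]
grip_width: 0.055
gripper_force: 0.0
```

Request:
move_arm:
  plan: "-0.02 0 0 0 0 0 0.055; -0.04 0 0 0 0 0 0.055; -0.04 0 0 0 0 0 0.055; -0.03 0 0 0 0 0 0.055; 0 0 0 0 0 0 0.055"

```text
time_s: 11.38
position: [0.3866, 0.0748, 0.2352]
tool_rot: [[0.924, 0.382, -0.002], [0.382, -0.924, 0.0], [-0.001, -0.001, -1.0]]
ft_force: [0.3, 0.6, 0.5]
grip_width: 0.055
gripper_force: 0.0
```

```bash
python3 - <<'E'
from h import *
np.set_printoptions(precision=4,suppress=True)
s=env.observe();print(s['position'],s['time_s'])
for cam in('side','top'):
    im,d=viewer.get_image(cam);P=cloud(cam,d);g=im.astype(int);np.savez(cam+'4.npz',im=im,d=d)
    m=(d>0)&(np.hypot(P[...,0]-.506,P[...,1]-.125)<.055)&(abs(P[...,2]-.09)<.008)
    Q=P[m];
    if len(Q): print(cam,m.sum(),cv2.minEnclosingCircle(Q[:,:2].astype(np.float32)*1000),np.linalg.lstsq(np.c_[Q[:,:2]-[.506,.125],np.ones(len(Q))],Q[:,2],rcond=None)[0])
    m=(d>0)&(np.hypot(P[...,0]-.5563,P[...,1]-.0045)<.045)&(P[...,2]>.162)&(P[...,2]<.175)
    Q=P[m]
    if len(Q)>5: print('bar',len(Q),cv2.minAreaRect(Q[:,:2].astype(np.float32)*1000),Q.mean(0))
    cv2.imwrite(f'pics/{cam}5.png',im[...,::-1])
cv2.imwrite('pics/p5.png',np.hstack([cv2.resize(cv2.imread(f'pics/{c}5.png')[y:y+120,x:x+120],(400,400)) for c,x,y in(('side',270,150),('top',240,160))]))
E
```

```text
[0.3866 0.0748 0.2352] 11.375
side 638 ((506.34002685546875, 123.81137084960938), 39.90068054199219) [ 0.0015 -0.0053  0.0891]
bar 115 ((556.9658203125, 3.500436782836914), (68.8215103149414, 15.397579193115234), 23.23368263244629) [0.5572 0.0047 0.1636]
top 722 ((506.3934631347656, 126.7501220703125), 38.819332122802734) [0.0014 0.0005 0.0902]
bar 171 ((556.5733032226562, 5.697029113769531), (68.48575592041016, 13.968490600585938), 22.20269012451172) [0.5563 0.0056 0.1651]
```

View pics/p5.png

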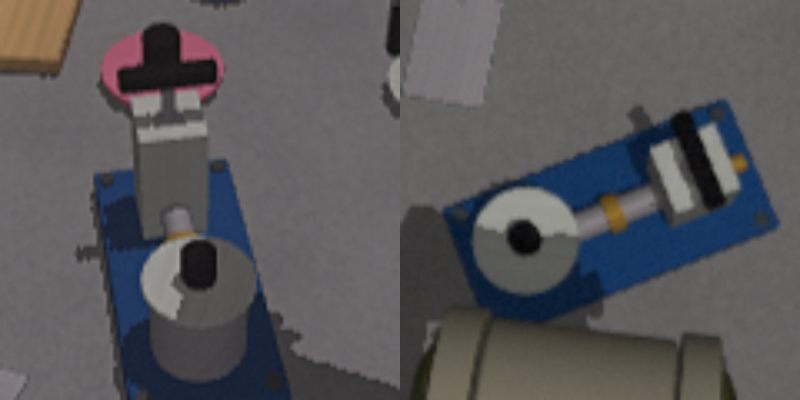

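The cover is seated: disc top about 89.5 mm, level, and centred on the rim within about 1 mm in both views. Now I move over the handle.

Request:
move_arm:
  plan: "0.01 0.01 0 0 0 0 0.055; 0.025 0.025 0 0 0 0 0.055; 0.03 0.03 0 0 0 0 0.055; 0.03 0.03 0 0 0 0 0.055; 0.025 0.025 0 0 0 0 0.055; 0.01 0.0105 0 0 0 0 0.055; 0 0 0 0 0 0 0.055; 0 0 0 0 0 0 0.055"

```text
time_s: 12.48
position: [0.5576, 0.0047, 0.2359]
tool_rot: [[0.924, 0.383, -0.0], [0.383, -0.924, 0.0], [-0.0, -0.0, -1.0]]
ft_force: [-0.1, -0.6, 0.1]
grip_width: 0.0548
gripper_force: 0.0
```

Request:
move_arm:
  plan: "-0.001 0.0003 0.02 0 0 0 0.055; 0 0 0.03 0 0 0 0.055; 0 0 0.03 0 0 0 0.055; 0 0 0.015 0 0 0 0.055; 0 0 0.0035 0 0 0 0.04; 0 0 0 0 0 0 0.03; 0 0 0 0 0 0 0.022; 0 0 0 0 0 0 0.018; 0 0 0 0 0 0 0.005; 0 0 0 0 0 0 0.005; 0 0 0 0 0 0 0.005; 0 0 0 0 0 0 0.005"
  grip_force: 25

```text
time_s: 13.98
position: [0.5577, 0.0035, 0.1379]
tool_rot: [[0.924, 0.383, 0.001], [0.383, -0.924, -0.0], [0.001, 0.001, -1.0]]
ft_force: [-0.3, 0.2, 5.9]
grip_width: 0.0137
gripper_force: 26.6
```

Request:
move_arm:
  plan: "0 0 0 0 0 0 0.005; 0 0 -0.001 0 0 0 0.005; 0 0 -0.001 0 0 0 0.005; 0 0 -0.001 0 0 0 0.005; 0 0 0 0 0 0 0.005; 0 0 0 0 0 0 0.005"
  grip_force: 40

```text
time_s: 14.72
position: [0.5573, 0.0036, 0.1402]
tool_rot: [[0.924, 0.383, -0.0], [0.383, -0.924, 0.0], [-0.0, -0.0, -1.0]]
ft_force: [-1.4, -0.1, -2.9]
grip_width: 0.0133
gripper_force: 40.1
```

Lateral force is small and the plunger's weight is on the tool, so I draw it slowly.

Request:
move_arm:
  plan: "0 0 -0.002 0 0 0 0.005; 0 0 -0.003 0 0 0 0.005; 0 0 -0.003 0 0 0 0.005; 0 0 -0.003 0 0 0 0.005; 0 0 -0.002 0 0 0 0.005; 0 0 0 0 0 0 0.005; 0 0 0 0 0 0 0.005"

```text
time_s: 15.6
position: [0.5574, 0.0036, 0.1532]
tool_rot: [[0.924, 0.383, -0.0], [0.383, -0.924, 0.0], [-0.0, -0.0, -1.0]]
ft_force: [0.3, 0.0, -2.3]
grip_width: 0.0133
gripper_force: 40.1
```

Request:
move_arm:
  plan: "0 0 -0.002 0 0 0 0.005; 0 0 -0.004 0 0 0 0.005; 0 0 -0.004 0 0 0 0.005; 0 0 -0.004 0 0 0 0.005; 0 0 -0.004 0 0 0 0.005; 0 0 -0.004 0 0 0 0.005; 0 0 -0.003 0 0 0 0.005; 0 0 0 0 0 0 0.005; 0 0 0 0 0 0 0.005; 0 0 0 0 0 0 0.005"

```text
time_s: 16.85
position: [0.5573, 0.0036, 0.1782]
tool_rot: [[0.924, 0.383, -0.0], [0.383, -0.924, 0.0], [-0.0, -0.0, -1.0]]
ft_force: [-0.2, -0.0, -3.1]
grip_width: 0.0134
gripper_force: 40.1
```

```bash
python3 - <<'E'
from h import *
np.set_printoptions(precision=4,suppress=True)
s=env.observe();print(s['position'],s['ft_force'],s['wrist_torque'])
im,d=viewer.get_image('side');P=cloud('side',d)
m=(d>0)&(np.hypot(P[...,0]-.506,P[...,1]-.125)<.055)&(abs(P[...,2]-.09)<.008);Q=P[m]
print(m.sum(),cv2.minEnclosingCircle(Q[:,:2].astype(np.float32)*1000),np.median(Q[:,2]))
m=(d>0)&(np.hypot(P[...,0]-.5565,P[...,1]-.0045)<.014)&(P[...,2]>.125)&(P[...,2]<.185)
for a in np.arange(.125,.185,.006):
    Q=P[m&(abs(P[...,2]-a-.003)<.003)]
    if len(Q): print(round(a+.003,3),len(Q),Q[:,0].min(),Q[:,0].max())
cv2.imwrite('pics/p6.png',cv2.resize(im[120:240,260:380],(600,600))[...,::-1])
E
```

```text
[0.5573 0.0036 0.1782] [-0.2481 -0.0279 -3.0729] [ 0.026  -0.014  -0.0146]
643 ((507.3873291015625, 124.61383819580078), 40.52731704711914) 0.08889363429058177
0.128 15 0.546573939140163 0.5618849379845289
0.134 18 0.5461530003630861 0.5656234660838274
0.14 16 0.5464941813401546 0.5652462513238109
0.146 19 0.546127227281724 0.5648248974493179
0.152 15 0.546187099170808 0.5647661525525459
0.158 35 0.5460012373071886 0.564733844378704
0.164 9 0.5511735776478293 0.5600551065949527
0.17 2 0.5548671330294929 0.557155897259751
0.176 4 0.5462203278773208 0.5549513382683602
0.182 3 0.547941652032595 0.5588924711194198
```

View pics/p6.png

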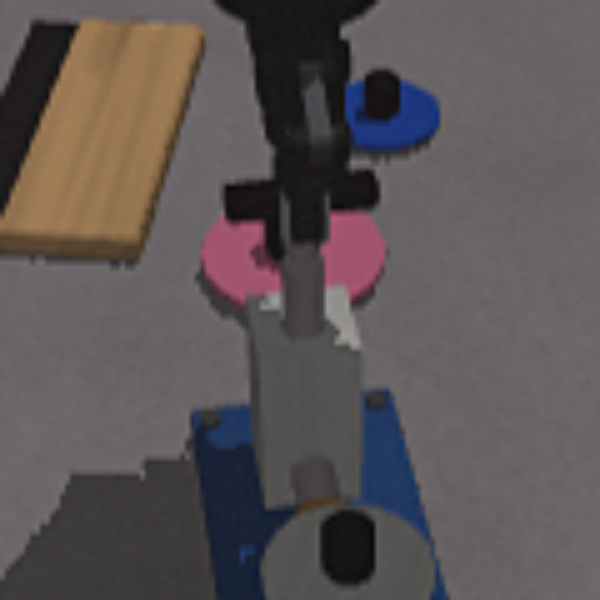

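The picture shows the thick rod, from about (303,245) to (303,330), standing about 40 mm above the block (top near z 0.16). The cover is still seated at (348,560). Handing in.

```bash
python3 -c "
from rig import env
print(env.close_job())"
```

```text
the job is handed in; nothing more can be done
None
```

The job is handed in, with no verdict returned: the cover sits level on the feed cup, centred to within about 1 mm by camera, and the plunger is held upright in the gripper with about 40 mm of thick rod showing.

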